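# Set out the tang weights in order of size beside the polishing wheel

## Task

Set the four brass weights out on the black rubber seats of the wooden weight rest, one to a seat, in order of size: the biggest on the seat nearest the polishing wheel, then each next smaller one, down to the smallest on the seat farthest from it. Stand each upright in the middle of its seat, let go, and do not knock over the amber oil bottle that stands among them.

Things in the scene. Friction and masses are not known exactly. Their poses are not given: they have to be found in the camera images.
- w26_mid (a point): The smallest of four turned brass weights: a plain upright cylinder 26 mm in diameter and 26 mm tall with a narrower knob on top, 38 mm tall in all, about 120 g. The point is on its axis, half-way up (19 mm above its underside); z is its own axis, upward. It stands loose on the bench (z = 0), which is the work surface.
- w36_mid (a point): The second smallest of four turned brass weights: a plain upright cylinder 36 mm in diameter and 30 mm tall with a narrower knob on top, 44 mm tall in all, about 270 g. The point is on its axis, half-way up (22 mm above its underside); z is its own axis, upward. It stands loose on the bench (z = 0), which is the work surface.
- w46_mid (a point): The second biggest of four turned brass weights: a plain upright cylinder 46 mm in diameter and 34 mm tall with a narrower knob on top, 50 mm tall in all, about 500 g. The point is on its axis, half-way up (25 mm above its underside); z is its own axis, upward. It stands loose on the bench (z = 0), which is the work surface.
- w56_mid (a point): The biggest of four turned brass weights: a plain upright cylinder 56 mm in diameter and 36 mm tall with a narrower knob on top, 54 mm tall in all, about 800 g. The point is on its axis, half-way up (27 mm above its underside); z is its own axis, upward. It stands loose on the bench (z = 0), which is the work surface.
- seat_a_top (a point): One of four like seats in a row on the weight rest: a black rubber disc 60 mm in diameter. The point is the centre of its top face, 11 mm above the bench. Seats a, b, c, d follow one another along the rest, a at the robot's right (-y), d at its left (+y), about 72 mm apart; the seat's y axis points along the row towards d. The rest is a wooden bar 80 mm wide, 300 mm long and 8 mm high, fixed to the bench.
- seat_b_top (a point): One of four like seats in a row on the weight rest: a black rubber disc 60 mm in diameter. The point is the centre of its top face, 11 mm above the bench. Seats a, b, c, d follow one another along the rest, a at the robot's right (-y), d at its left (+y), about 72 mm apart; the seat's y axis points along the row towards d. The rest is a wooden bar 80 mm wide, 300 mm long and 8 mm high, fixed to the bench.
- seat_c_top (a point): One of four like seats in a row on the weight rest: a black rubber disc 60 mm in diameter. The point is the centre of its top face, 11 mm above the bench. Seats a, b, c, d follow one another along the rest, a at the robot's right (-y), d at its left (+y), about 72 mm apart; the seat's y axis points along the row towards d. The rest is a wooden bar 80 mm wide, 300 mm long and 8 mm high, fixed to the bench.
- seat_d_top (a point): One of four like seats in a row on the weight rest: a black rubber disc 60 mm in diameter. The point is the centre of its top face, 11 mm above the bench. Seats a, b, c, d follow one another along the rest, a at the robot's right (-y), d at its left (+y), about 72 mm apart; the seat's y axis points along the row towards d. The rest is a wooden bar 80 mm wide, 300 mm long and 8 mm high, fixed to the bench.
- tang (a point): On the polishing wheel (dark iron disc, 300 mm across, 28 mm high): its tang, an aluminium stone holder with a red knob, up to 123 mm high, on two legs on the robot's side. All fixed, at the left (+y) or the right (-y) of the bench, a white scale opposite. The point is the middle of the tang's crossbar, 90 mm up; its x axis points to the wheel's centre, 205 mm away.
- oil_mid (a point): A small amber glass oil bottle with a white cap, 30 mm in diameter, 58 mm tall, 60 g, loose on the bench among the weights, not to be knocked over. The point is on its axis, 29 mm above its underside. Also among the weights stand a white jar with a blue lid (45 mm across, 37 mm tall) and a black loupe (36 mm across, 30 mm tall). Weights, bottle, jar and loupe stand in one loose row across the bench in front of the rest, their centres at least 70 mm apart.
Not all that is in view belongs to the job. What is shaped like the part that bears w36_mid but pink or red is not meant.

How it is judged (in metres and radians):
At the end, for the whole second after the job is handed in: Every weight stands upright (within 0.12 rad) and at rest on its own seat, its axis within 14 mm of the seat's centre, biggest on the seat nearest the wheel and in falling order to the smallest on the farthest; the oil bottle is upright (within 0.2 rad) (((world y of tang above 0 m and horizontal distance between w26_mid and seat_a_top below 0.014 m and height (world z) of w26_mid between 0.026 and 0.034 m and horizontal distance between w36_mid and seat_b_top below 0.014 m and height (world z) of w36_mid between 0.029 and 0.037 m and horizontal distance between w46_mid and seat_c_top below 0.014 m and height (world z) of w46_mid between 0.032 and 0.04 m and horizontal distance between w56_mid and seat_d_top below 0.014 m and height (world z) of w56_mid between 0.034 and 0.042 m) or (world y of tang below 0 m and horizontal distance between w26_mid and seat_d_top below 0.014 m and height (world z) of w26_mid between 0.026 and 0.034 m and horizontal distance between w36_mid and seat_c_top below 0.014 m and height (world z) of w36_mid between 0.029 and 0.037 m and horizontal distance between w46_mid and seat_b_top below 0.014 m and height (world z) of w46_mid between 0.032 and 0.04 m and horizontal distance between w56_mid and seat_a_top below 0.014 m and height (world z) of w56_mid between 0.034 and 0.042 m)) and angle between each of w26_mid, w36_mid, w46_mid, w56_mid's own z axis and vertical below 0.12 rad and linear speed of each of w26, w36, w46, w56 below 0.02 m/s and angle between oil_mid's own z axis and vertical below 0.2 rad); the robot touches nothing.
It fails at once if the oil bottle is knocked over (angle between oil_mid's own z axis and vertical above 0.6 rad).
It also fails if it takes over 99 s, if anything falls off the work surface, if the arm or the gripper's body presses on something with over 40 N, if the wrist force passes 120 N, or if a joint passes its speed limit or range.

## Robot

A 6-joint arm with a two-finger parallel gripper is mounted at the origin on the work surface. World frame = base frame: x ahead of the robot, y to its left, z up, the work surface at z = 0. Lengths are in mm, angles in degrees, forces in N, time in s.
With the tool pointing down it reaches from about 275 to 750 mm from the base axis. Payload 10.2 kg.
Tool frame: the origin (TCP) lies midway between the tips of the shut fingers; the grasp point (between the pads) lies 19 mm behind it; y points along the fingers, z is the direction in which the jaws open and shut, and the axes are right-handed (so a half turn about y gives the same grasp; the last joint's range is limited). The gripper opens to 85 mm and grips with 20 to 120 N. Pads are 22 mm wide; open, the fingers measure 114 mm over their backs; the gripper's body (76 mm by 85 mm) begins 54 mm behind the grasp point. The pads swing forward as they close: fully open they stand 13 mm farther back than shut.
Start: joints at [52.345, 17.928, 85.812, -0, 76.261, -12.8], TCP at [220.682, 476.372, 231.294] pointing down, gripper open.
Joint ranges: [-168.41, 168.41], [-55.51, 124.54], [10.69, 146.95], [-70.63, 250.63], [1, 178], [-165.06, 165.06]. Speed limits (degrees/s): [136.94, 136.94, 172.46, 180, 180, 180].

## Interface

Orientations are given as a 3x3 rotation matrix whose columns are the frame's x, y, z axes.
In Python, from rig import * gives the robot as it stands. Calls block until the motion is done:
- goto(position, orientation): joint-space move of the TCP to a pose.
- line_to(position, rot=None, vel=150): straight line of the TCP; rot=None keeps the orientation; vel is the mean speed in mm/s.
- goto_joints(angles): joint-space move.
- gripper_open() and close_gripper(strength=None): open the fingers fully, or close them until they stop; strength is the grip in N (None keeps the last).
- hold(seconds).
- ik(position, orientation): joint angles nearest the present ones, or None.
- read_camera(name): name is "scene" or "side" or "wrist"; returns a dict with "frame" (384x512x3 uint8, blue, green, red), "K" (3x3 intrinsics, pixels), "world_from_camera" (4x4, takes a point from camera to world coordinates). Camera axes: x right, y down, z forward; pixel columns grow to the right and rows downward; lengths in mm; the calibration is good to about 2 mm. The wrist camera is an equidistant fisheye: a pixel r from the principal point sees the ray r / f radians off the axis. A picture is of the moment at which its call begins. There is no depth.
A pose or a line that the arm cannot do raises IKError and nothing moves.
- job_done(): hands the job in, once; it reports no verdict.
Readings, each from a call of its own:
- get_t(): time.
- get_qpos(): joint angles.
- get_joint_vel(): joint speeds.
- get_tau(): joint torques, N m.
- get_ee_pos(): TCP position.
- get_eef_rot(): TCP orientation.
- get_contact_force(): force on the tool from outside, world axes, zero at the start.
- get_torque(): the same for the moment, N m.
- get_width(): finger opening in mm.
Only numpy, scipy, OpenCV 4.12 (cv2) and the standard library are available. Lean on these libraries where they do the work, as an engineer would, in place of code of your own. Each camera call takes 0.05 s, during which the arm holds its last target.

## Working session

There is one attempt and no reset: what is moved stays moved. The work goes in short steps, each a Python script; the robot and the scene stay as the last script left them, time stands still between calls to the robot, and variables do not carry over. Pictures are saved under pics/ and viewed, and the job is handed in when it is done.

```bash
ls; mkdir -p pics
python3 - <<'E'
from rig import *
import cv2
print(get_t(),get_ee_pos(),get_eef_rot(),get_width())
for n in ["scene","side","wrist"]:
    c=read_camera(n); cv2.imwrite(f"pics/{n}0.png",c["frame"]); print(n,c["K"].tolist(),c["world_from_camera"].round(3).tolist())
E
```

```text
pics
0.0 [220.50807758 476.16701542 230.74737713] [[ 9.07381977e-01 -7.72774608e-04  4.20306258e-01]
 [-4.20306876e-01 -1.00464197e-03  9.07381464e-01]
 [-2.78944047e-04 -9.99999197e-01 -1.23639650e-03]] 85.55625448366912
scene [[381.72879385779737, 0.0, 258.3279845184772], [0.0, 381.72879385779737, 191.14672720163583], [0.0, 0.0, 1.0]] [[0.243, 0.533, -0.811, 1307.094], [0.97, -0.125, 0.208, -232.59], [0.01, -0.837, -0.547, 628.785], [0.0, 0.0, 0.0, 1.0]]
side [[354.56464901955684, 0.0, 253.24192977145955], [0.0, 354.56464901955684, 193.09445330779172], [0.0, 0.0, 1.0]] [[0.767, -0.495, 0.408, 22.997], [-0.641, -0.573, 0.51, -663.278], [-0.018, -0.653, -0.757, 1029.207], [0.0, 0.0, 0.0, 1.0]]
wrist [[297.3186396354542, 0.0, 252.51950083473142], [0.0, 297.3186396354542, 191.09395294344407], [0.0, 0.0, 1.0]] [[0.42, 0.867, 0.268, 152.502], [0.908, -0.4, -0.125, 507.682], [-0.001, 0.296, -0.955, 372.415], [0.0, 0.0, 0.0, 1.0]]
```

View pics/scene0.png

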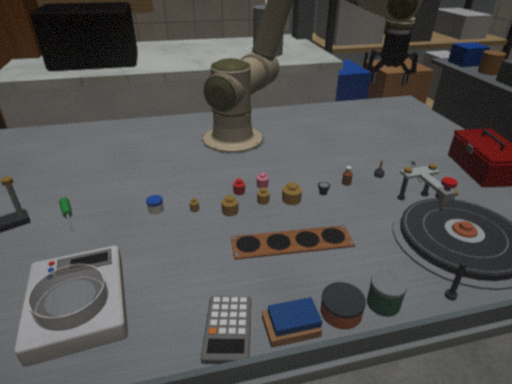

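View pics/side0.png

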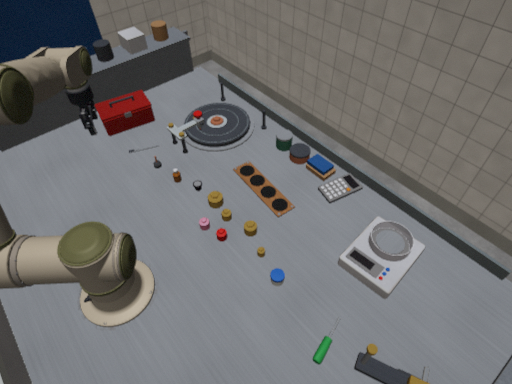

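View pics/wrist0.png

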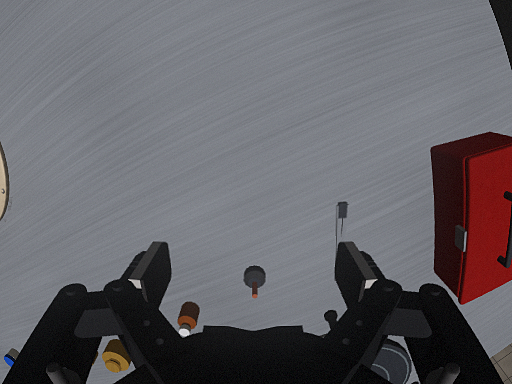

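Run:
```python
import cv2
a=cv2.imread("pics/scene0.png")[155:262,140:390]; cv2.imwrite("pics/sc_crop.png",cv2.resize(a,None,fx=3.2,fy=3.2,interpolation=cv2.INTER_CUBIC))
a=cv2.imread("pics/side0.png")[150:290,140:320]; cv2.imwrite("pics/si_crop.png",cv2.resize(a,None,fx=4,fy=4,interpolation=cv2.INTER_CUBIC))
```

```text
(no output)
```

View pics/sc_crop.png

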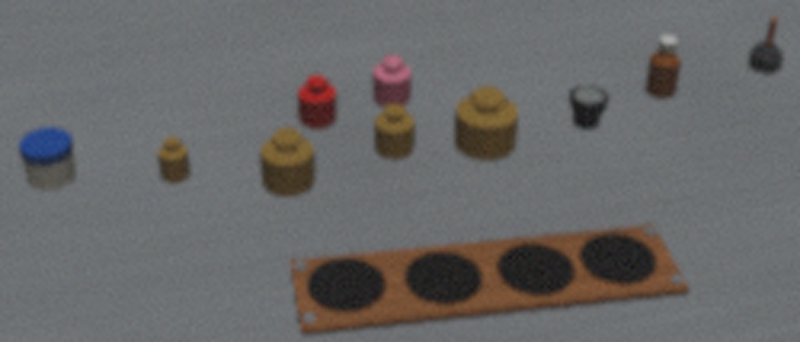

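View pics/si_crop.png

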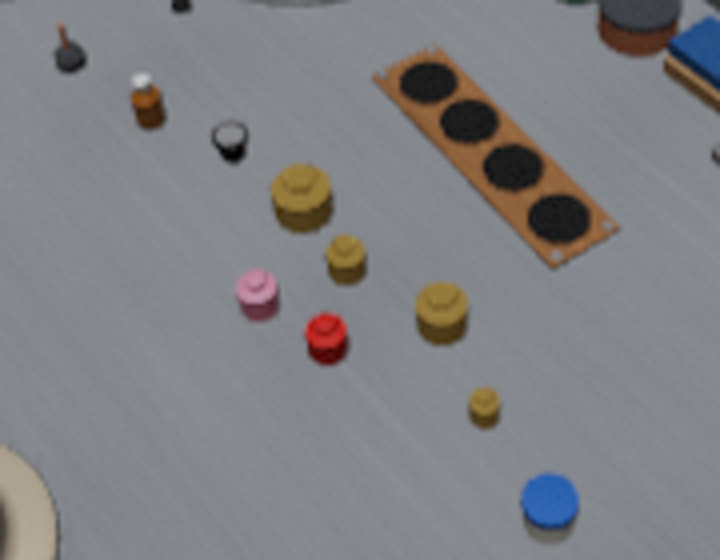

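```bash
cat > h.py <<'E'
from rig import *
import numpy as np, cv2
def ray(c,u,v,fish=False):
    K=c["K"];x=(u-K[0,2])/K[0,0];y=(v-K[1,2])/K[1,1]
    if fish:
        r=np.hypot(x,y); d=np.array([x*np.sinc(r/np.pi),y*np.sinc(r/np.pi),np.cos(r)])
    else: d=np.array([x,y,1.])
    W=np.array(c["world_from_camera"]); return W[:3,3],W[:3,:3]@d
def at(c,u,v,z,fish=False):
    o,d=ray(c,u,v,fish); return (o+d*(z-o[2])/d[2])[:2]
def proj(c,p,fish=False):
    W=np.array(c["world_from_camera"]);q=W[:3,:3].T@(np.array(p,float)-W[:3,3]);K=c["K"]
    if fish:
        n=np.hypot(q[0],q[1]);th=np.arctan2(n,q[2]);q=np.array([q[0]/n*th,q[1]/n*th,1]) if n>0 else np.array([0,0,1.])
    return K[0,0]*q[0]/q[2]+K[0,2],K[1,1]*q[1]/q[2]+K[1,2]
E
python3 - <<'E'
from h import *
A=read_camera("scene");B=read_camera("side")
P=dict(w56=((489,94),(302,180),54),w36=((395,109),(348,245),44),w46=((288,134),(444,294),50),w26=((173,142),(485,396),38),oil=((668,40),(142,80),58),loupe=((590,90),(231,133),30),jar=((47,140),(550,498),37),red=((317,81),(326,323),44),pink=((394,60),(258,278),44),d=((618,258),(428,82),11),c=((536,269),(470,121),11),b=((443,277),(513,167),11),a=((346,284),(559,219),11))
for k,(s,t,z) in P.items():
    p=at(A,s[0]/3.2+140,s[1]/3.2+155,z);q=at(B,t[0]/4+140,t[1]/4+150,z);print(k,p.round(1),q.round(1),np.hypot(*p).round())
tb=at(A,430,187,90);print(tb, get_t())
E
```

```text
w56 [443.5  90.1] [439.1  76.2] 453.0
w36 [433.3   6.9] [429.9  -3.8] 433.0
w46 [459.4 -93.6] [ 457.5 -103.2] 469.0
w26 [ 431.4 -188.3] [ 423.1 -196.5] 471.0
oil [396.5 283.9] [394.9 277.2] 488.0
loupe [422.2 197.3] [432.5 187. ] 466.0
jar [ 402.3 -292.6] [ 402.  -297.7] 497.0
red [371.4 -50.6] [365.6 -58.1] 375.0
pink [350.9  27.6] [348.9  18.2] 352.0
d [633.1 136.6] [629.6 131.1] 648.0
c [630.7  69. ] [627.   62.9] 634.0
b [623.  -4.] [619.3  -9.3] 623.0
a [613.7 -78.4] [609.4 -84.5] 619.0
[592.70893651 419.89751884] 0.25
```

```bash
cat >> h.py <<'E'
def R(th):
    # tool x at angle th (deg) in plan, tool y down
    t=np.radians(th);x=np.array([np.cos(t),np.sin(t),0]);y=np.array([0,0,-1.]);return np.c_[x,y,np.cross(x,y)]
E
python3 - <<'E'
from h import *
for th in (180,-179,90,-90,0): print(th,ik([430,-20,300],R(th)))
for p in ([440,85,60],[431,1,60],[458,-98,60],[428,-192,60],[631,134,60],[611,-81,60]):
    print(p,[None if (q:=ik(p,R(th))) is None else q[5].round() if hasattr(q[5],'round') else q[5] for th in (90,-90)])
goto([430,-20,300],R(180))
c=read_camera("wrist");print(get_t(),get_ee_pos());np.savez("w1.npz",**c);cv2.imwrite("pics/w1.png",c["frame"])
cv2.imwrite("pics/w1c.png",cv2.resize(c["frame"][0:240,100:400],None,fx=2.6,fy=2.5,interpolation=cv2.INTER_CUBIC))
E
```

```text
180 [-1.83375646e+01  3.13893567e+00  9.34335407e+01 -2.54444375e-14
  8.34275236e+01  7.16624354e+01]
-179 [-18.3375646    3.13893567  93.43354071   0.          83.42752362
  70.6624354 ]
90 [-1.83375646e+01  3.13893567e+00  9.34335407e+01 -2.54444375e-14
  8.34275236e+01  1.61662435e+02]
-90 [-1.83375646e+01  3.13893567e+00  9.34335407e+01 -2.54444375e-14
  8.34275236e+01 -1.83375646e+01]
0 [-1.83375646e+01  3.13893567e+00  9.34335407e+01 -2.54444375e-14
  8.34275236e+01 -1.08337565e+02]
[440, 85, 60] [None, np.float64(-4.0)]
[431, 1, 60] [np.float64(164.0), np.float64(-16.0)]
[458, -98, 60] [np.float64(154.0), np.float64(-26.0)]
[428, -192, 60] [np.float64(141.0), np.float64(-39.0)]
[631, 134, 60] [None, np.float64(2.0)]
[611, -81, 60] [np.float64(162.0), np.float64(-18.0)]
2.2583 [430.05623621 -19.43034163 299.92413879]
```

View pics/w1.png

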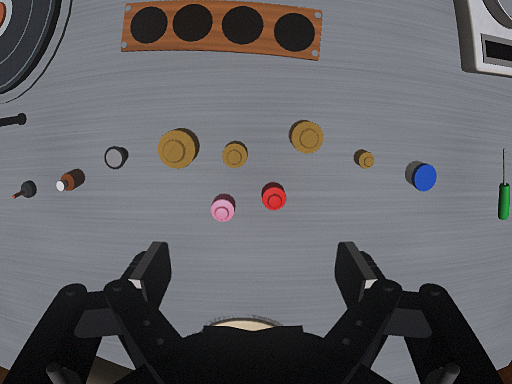

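Run:
```python
from h import *
f=cv2.imread("pics/w1.png")
cv2.imwrite("pics/w1c.png",cv2.resize(f[110:225,145:385],None,fx=3.3,fy=3.3,interpolation=cv2.INTER_CUBIC))
cv2.imwrite("pics/w1s.png",cv2.resize(f[0:65,110:330],None,fx=3.6,fy=3.6,interpolation=cv2.INTER_CUBIC))
```

```text
(no output)
```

View pics/w1c.png

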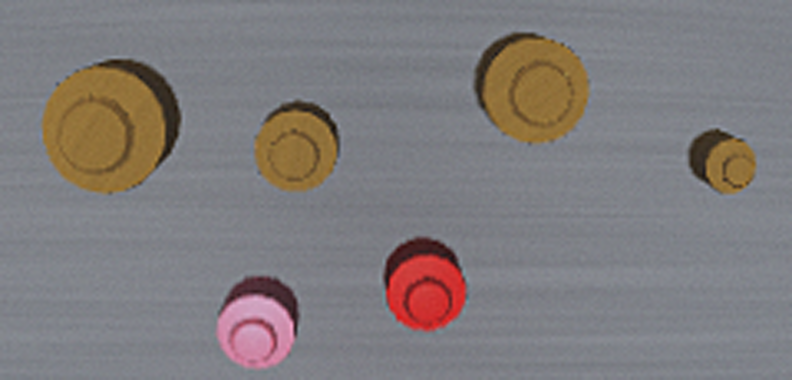

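View pics/w1s.png

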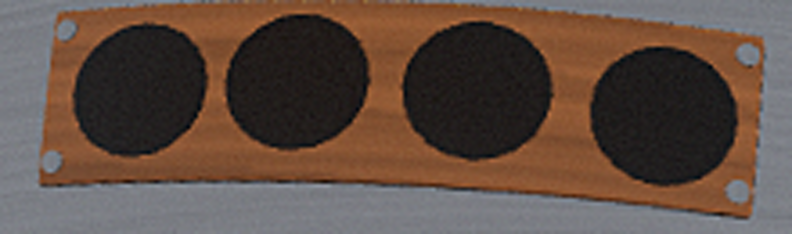

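Run:
```python
from h import *
c=dict(np.load("w1.npz"))
P=dict(w56=((92,134,54),(104,129,36)),w36=((293,156,44),(296,150,30)),w46=((543,94,50),(536,88,34)),w26=((738,171,38),(730,166,26)),pink=((251,341,44),(257,330,30)),red=((429,299,44),(426,291,30)))
for k,v in P.items(): print(k,*[at(c,(u+.5)/3.3+144.5,(w+.5)/3.3+109.5,z,True).round(1) for u,w,z in v])
for k,(u,w) in dict(d=(140,90),c=(298,82),b=(478,90),a=(664,116)).items(): print(k,at(c,(u+.5)/3.6+109.5,(w+.5)/3.6-.5,11,True).round(1))
for k,(u,w,z) in dict(oil=(60,186,58),jar=(425,177,37),loupe=(116,157,30)).items(): print(k,at(c,u,w,z,True).round(1))
```

```text
w56 [443.2  88. ] [442.3  87.5]
w36 [431.3   6. ] [431.2   5.6]
w46 [458.8 -95.6] [459.3 -95.6]
w26 [ 426.4 -188.5] [ 426.2 -189.3]
pink [349.5  25.7] [349.3  24.4]
red [369.1 -51.5] [368.  -51.1]
d [630.1 134.4]
c [626.7  67.1]
b [620.1  -5.2]
a [610.6 -78.9]
oil [394.7 282. ]
jar [ 404.5 -293.3]
loupe [431.8 186.3]
```

```bash
cat >> h.py <<'E'
def pick(p,th,z,grip=80,lift=90):
    goto([p[0],p[1],lift],R(th)); line_to([p[0],p[1],z],vel=120)
    close_gripper(grip); w=get_width(); line_to([p[0],p[1],lift],vel=150)
    print("pick",get_t(),"width",w,get_width(),get_ee_pos(),get_contact_force())
def place(p,th,z,lift=90):
    goto([p[0],p[1],lift],R(th)); line_to([p[0],p[1],z+13],vel=150);line_to([p[0],p[1],z],vel=30)
    print("place",get_t(),get_ee_pos(),get_contact_force()); gripper_open(); line_to([p[0],p[1],lift+30],vel=200); print(get_t())
def snap(n):
    c=read_camera("wrist");np.savez(n+".npz",**c);cv2.imwrite("pics/"+n+".png",c["frame"])
E
python3 - <<'E'
from h import *
pick((442.7,87.7),-90,3)
goto([630,134.5,90],R(-90)); snap("d1"); print(get_t())
E
```

```text
pick 5.4833 width 53.76110171892353 53.371007271578044 [441.94301235  87.73565065  89.02850287] [-0.31684249  0.18438095 -6.94154044]
6.325
```

View pics/d1.png

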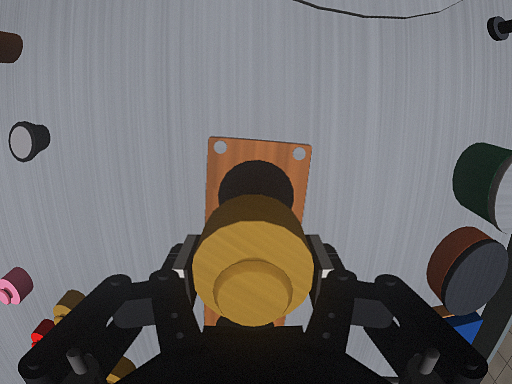

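Run:
```python
from h import *
c=dict(np.load("d1.npz"))
for u,v in ((210,137),(312,146)): print(at(c,u,v,8,True).round(1))
print("d back edge & sides",[at(c,u,v,11,True).round(1) for u,v in ((257,160),(219,190),(294,190))])
c=dict(np.load("w1.npz"))
for u,v in ((56,12),(40,184),(764,38),(750,216)): print(at(c,(u+.5)/3.6+109.5,(v+.5)/3.6-.5,8,True).round(1))
```

```text
[597.2 183.3]
[674.6 176.7]
d back edge & sides [array([632.6, 166. ]), array([603.4, 142.4]), array([661.5, 142.6])]
[673.6 176.1]
[594.8 181. ]
[ 648.9 -120.9]
[ 571.  -114.4]
```

Run:
```python
from h import *
place((631.2,136.5),-95,14)
pick((459,-95.6),-90,3)
place((626.3,67),-95,14)
pick((431.3,5.8),-75,4,60)
place((620,-5),-95,15)
pick((426.3,-188.9),-90,4,40)
place((612,-77.8),-95,15)
goto([430,-20,300],R(180)); snap("e1"); print(get_t())
```

```text
place 7.725 [631.29638621 136.51558447  14.9702254 ] [-5.07719853 -1.17185727  6.43178737]
8.8333
pick 12.0333 width 43.731323539738575 43.59327619803175 [458.35262169 -95.30203715  89.04779926] [ 0.26308548 -0.06715045 -4.45851248]
place 14.1083 [626.37240766  66.99009172  14.89782103] [-5.59232892 -0.12227648  5.53084149]
15.2833
pick 18.2583 width 33.73037963631078 33.625474907191844 [430.7208093    5.92686844  89.20163191] [-0.19595418 -0.24504807 -2.80305756]
place 20.1917 [619.98206653  -4.97117767  15.54442971] [-2.98724418 -0.01683911  5.73973101]
21.425
pick 24.6417 width 24.753426101457176 24.48532603675237 [ 425.8546776  -188.56625426   89.21036031] [-0.03998557 -0.48740944 -1.69792296]
place 26.6667 [611.97698984 -77.78981476  15.39274023] [-3.408428   -0.30999291  5.10548709]
27.9583
29.3333
```

View pics/e1.png

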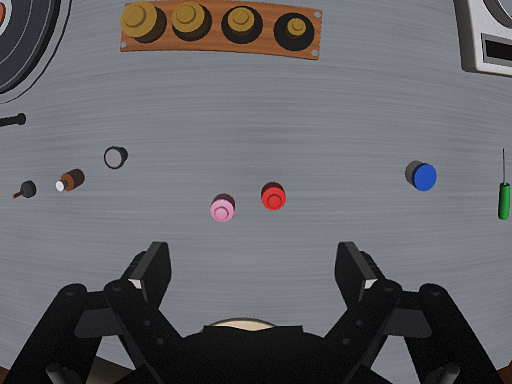

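The picture shows all four weights on the seats in order (pixels (143,20) to (295,28), biggest nearest the wheel), with the bottle still standing at (68,181). I'll check centring from directly above.

Run:
```python
from h import *
goto([510,31,240],R(180)); hold(.3); snap("e2"); print(get_t())
f=cv2.imread("pics/e2.png"); cv2.imwrite("pics/e2c.png",cv2.resize(f[50:200,130:390],None,fx=3,fy=3,interpolation=cv2.INTER_CUBIC))
s=read_camera("scene"); cv2.imwrite("pics/e2s.png",cv2.resize(s["frame"][155:262,200:390],None,fx=4,fy=4,interpolation=cv2.INTER_CUBIC))
```

```text
30.2083
```

View pics/e2c.png

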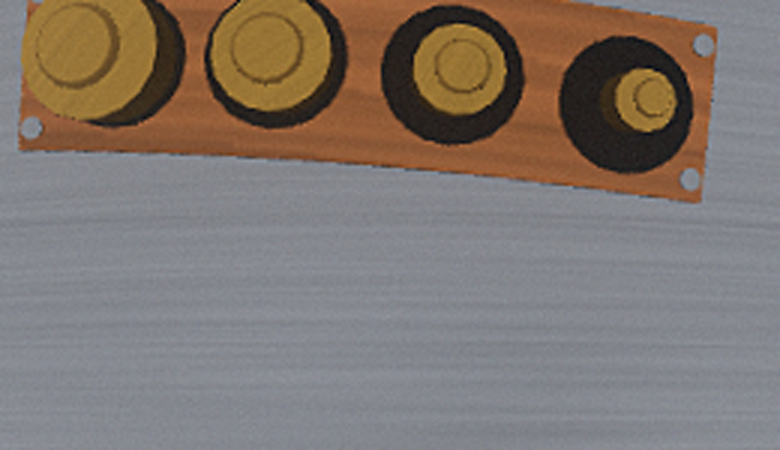

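View pics/e2s.png

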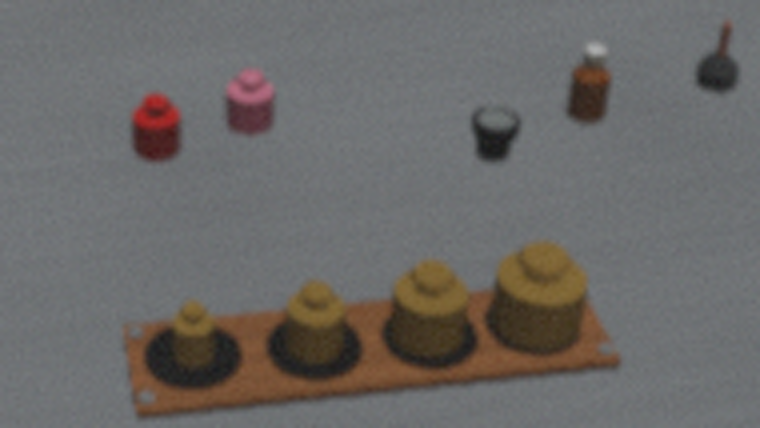

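Run:
```python
from h import *
c=dict(np.load("e2.npz"))
g=lambda u,v,z: at(c,(u+.5)/3+129.5,(v+.5)/3+49.5,z,True)
for k,w,h,s in (("46c",(271,53),45,(277,59)),("36b",(460,69),41,(452,74)),("26a",(645,99),37,(626,104))):
    p=g(*w,h);q=g(*s,11);print(k,p.round(1),q.round(1),np.hypot(*(p-q)).round(1))
print("56",g(90,52,47),"d right/bottom edge",g(185,50,11),g(120,127,11))
```

```text
46c [626.   66.2] [627.4  67.3] 1.8
36b [620.2  -4.4] [620.9  -4.2] 0.8
26a [612.5 -78.3] [611.7 -78. ] 0.8
56 [630.2101575  135.68160352] d right/bottom edge [632.82012678 105.70026026] [601.59553293 134.17148518]
```

```bash
python3 -c "
from h import *
job_done();print(get_t())"
```

```text
the job is handed in; nothing more can be done
the job is handed in; nothing more can be done
```

The four weights are on the rest in the order you asked for, and I've handed the job in; I get no verdict back. The wheel is on the robot's left (+y), so the 56 mm weight went on seat d, the 46 mm on c, the 36 mm on b and the 26 mm on a.

- **Centring:** a last look with the wrist camera from above put each weight within about 2 mm of its seat's centre; the limit is 14 mm. Seat d was mostly hidden under its weight, so I worked out its centre from the visible rim, which put the weight about 1.5 mm off.
- **State at the end:** all four weights look upright in the last scene picture, and so does the oil bottle. The gripper was open and well above everything.
- **Time and force:** the clock read about 30 s at the last check. The highest contact reading I printed was under 10 N; I did not log force continuously.
- **Disagreements:**
  - My first readings from the scene and side cameras differed by up to about 15 mm, so I worked from the wrist camera instead.
  - Two wrist-camera estimates of seat d differed by about 4 mm, and I placed that weight midway between them.
  - The fingers read 1–2 mm narrower than each weight's stated diameter when closed on it, but every lift held.

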